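# Gauge the blind bore of a tube adapter

### The job

The square aluminium tube adapter lies on its side on the blue platform; one end has the deep blind bore, the other only a shallow recess of the same width, so find out which is which. Pick it up, turn it so that the bore opens straight up, and raise it under the depth gauge so that the brass spring probe enters the bore, stands on its floor and is pushed gently part of the way up, never hard against its stop. Finish while holding the adapter still like that in the gripper, off the gauge's base and the platform, and leave the other things on the bench where they are.

Things in the scene. Friction and masses are not known exactly. Their poses are not given: they have to be found in the camera images.
- adapter_mid (a point): Centre of the tube adapter: a loose bare-aluminium square bar, 42 x 42 mm and 70 mm long, about 0.3 kg, lying on its side on the blue platform, turned differently each time. Its x axis runs along the length towards the end with the bore: a round blind hole 22 mm across and 45 mm deep whose mouth is 35 mm from this centre. The other end (-x) has only a recess of the same width, 5 mm deep. As it lies, z is up, and the side faces at +y and -y are 42 mm apart.
- bore_floor (a point): Centre of the floor of the adapter's bore, on its long axis, 10 mm from adapter_mid towards -x (the closed end), 45 mm below the mouth. Axes as adapter_mid.
- platform_top (a point): Centre of the top of the fixed blue platform on which the adapter starts, 150 x 150 mm, top 25 mm above the bench.
- probe_tip (a point): Lower tip of the gauge's spring probe: a vertical brass pin 8 mm across that points down, tip 200 mm above the bench when free, fixed gauge. The pin shows 98 mm below a black bush 20 mm across; above that a grey arm carries it. x axis: level, along that arm towards the gauge's column, roughly away from the robot; z up.
- column_foot (a point): Foot of the gauge's steel column, on bench level: 22 mm thick, 357 mm high, 150 mm from the pin. The grey arm from its top to 8 mm past the pin is 22 mm wide, its underside 310 mm above the bench. The grey base plate is 14 mm high, 110 mm wide and reaches from under the pin to 35 mm behind the column. Axes as probe_tip.
- probe (a joint): How far the spring probe has been pushed up: 0 free, 0.020 m at its stop; the spring pushes back with 2 N at the start of the travel and 6 N at its end.
- petri: closed clear petri dish, 92 mm across, 16 mm high, lying on the bench. A bystander, to be left alone; origin at the centre of its underside, z up.
- beaker: clear glass beaker, 76 mm across, 90 mm high. A bystander, to be left alone; origin at the centre of its underside, z up.
- float_rack: flat orange floating tube rack, a plate 50 x 70 mm and 14 mm high with dark holes. A bystander, to be left alone; origin at the centre of its underside, z up.
- jar: small amber jar with black lid, 52 mm across, 70 mm high. A bystander, to be left alone; origin at the centre of its underside, z up.
Mind the look-alikes: they are no part of the job. Of the things like the part that bears adapter_mid, leave any that is turquoise; of the rest the smaller one is meant.

How it is judged:
By the outcome, as a careful person would: the job done as asked, in the order asked, and still so for the second after the job is handed in, while the arm keeps its last pose, push and grip.
It also fails if it takes over 58 s, if anything falls off the work surface, if the arm or the gripper's body presses on something with over 40 N, if the wrist force passes 120 N, or if a joint passes its speed limit or range.

### The arm

A 7-joint arm with a two-finger parallel gripper is mounted at the origin on the work surface. World frame = base frame: x ahead of the robot, y to its left, z up, the work surface at z = 0. Lengths are in mm, angles in rad, forces in N, time in s.
With the tool pointing down it reaches from about 400 to 750 mm from the base axis. Payload 19.5 kg.
Tool frame: the origin (TCP) lies at the very end of the fingers, on their centre line; the grasp point (between the pads) lies 19 mm behind it (arm.hold_point_z is the distance from the TCP to the grasp point, in mm); z points along the fingers, y is the direction in which the jaws open and shut (so a half turn about z gives the same grasp; the last joint's range is limited). The gripper opens to 85 mm and grips with 20 to 120 N. Pads are 22 mm wide; open, the fingers measure 114 mm over their backs; the gripper's body (76 mm by 85 mm) begins 54 mm behind the grasp point. The pads swing forward as they close: fully open they stand 13 mm farther back than shut.
Start: joints at [1.275, 0.707, -0.028, 1.485, 0.022, 0.951, -0.075], TCP at [144.367, -556.555, 231.268] pointing down, gripper open.
Joint ranges: [-2.71, 2.71], [-0.32, 2.16], [-1.57, 1.52], [0, 2.45], [-1.46, 4.6], [0, 2.02], [-2.83, 2.83]. Speed limits (rad/s): [1.89, 1.89, 2.57, 2.57, 3.01, 3.01, 3.01].

### API

Orientations are given as a rotation vector (axis times angle).
In Python, from workcell import arm gives the robot as it stands.
- The arm moves only by the shell command python3 -m crank 'ROWS' [FORCE]. ROWS is JSON, a list of rows, each an object with "offset": the shift along the tool's x, y, z in m, a list of three; "rotation": the turn, a rotation vector about the tool's x, y, z in degrees, a list of three; "claw": the finger opening in m, from 0 to 0.0854. In form: [{"offset": [x, y, z], "rotation": [ax, ay, az], "claw": claw}, ...]. A call has 1 to 20 rows; each row is the pose to reach, as a shift and turn from the pose commanded when the call began, along the tool's axes at that moment; what a row does not reach only later rows make up. A row lasts 1/10 s, in which the tool goes at most 50 mm and 8.59 degrees, less where a joint would pass 70% of its speed; a pose out of reach is approached as far as the arm can. A call with a gripper value outside its range is refused whole. The fingers move at their own pace and stop on an object; FORCE is the grip in N (left out, the last holds). Time passes only in rows, so rows that repeat a pose let the fingers close. It gives the time, the measured TCP pose, the force and the opening at its end, in the units of the state.
- arm.get_obs(): the state, without advancing time (a new reading comes with each control period).
- arm.grab_frame(name): name is "scene" or "top"; returns a dict with "img" (480x640x3 uint8, red, green, blue), "z_map" (480x640 float32, mm along the optical axis (not along the pixel's ray), 0 where there is no reading), "intrinsics" (3x3 intrinsics, pixels), "k1" (the pictures are not rectified: a ray, as slopes to the right and down, at radius r is drawn at 1 + k1 r^2 times it, then the intrinsics apply), "xyz" and "attitude" of the camera in the world. Camera axes: x right, y down, z forward; pixel columns grow to the right and rows downward; lengths in mm; the calibration is good to about 2 mm. A picture is of the moment at which its call begins.
- arm.close_job(): hands the job in, once; it reports no verdict.
The state is a dict: "t": time; "joint_positions": joint angles; "joint_velocities": joint speeds; "tau": joint torques, N m; "tool_pos": TCP position; "tool_rot": TCP orientation; "force": force on the tool from outside, world axes, zero at the start; "torque": the same for the moment, N m; "gripper_width": finger opening in mm.
Only numpy, scipy, OpenCV 4.12 (cv2) and the standard library are available. Lean on these libraries where they do the work, as an engineer would, in place of code of your own. Each camera call takes 0.05 s, during which the arm holds its last target.

## Working session

There is one attempt and no reset: what is moved stays moved. The work goes in short steps, Python scripts to look and compute and a shell command to move; the robot and the scene stay as the last step left them, time stands still between calls to the robot, and variables do not carry over. Pictures are saved under pics/ and viewed, and the job is handed in when it is done.

```bash
mkdir -p pics; ls; python3 - <<'E'
from workcell import arm
import cv2
print(arm.get_obs())
for n in ("scene","top"):
    f=arm.grab_frame(n)
    cv2.imwrite(f"pics/{n}0.png",f["img"][:,:,::-1])
    print(n,f["intrinsics"],f["k1"],f["xyz"],f["attitude"],(f["z_map"]>0).mean())
E
```

```text
pics
{'t': 0.0, 'joint_positions': array([ 1.27528699,  0.7071104 , -0.02760897,  1.48498213,  0.02199164,
        0.95089751, -0.07548948]), 'joint_velocities': array([ 0.00102636, -0.00093704, -0.00081572,  0.00113276,  0.00167848,
        0.0001282 , -0.00061096]), 'tau': array([-6.14870551e-04, -8.83229399e+01,  1.23425648e+00, -2.36169326e+01,
        1.68985419e-02,  6.49236026e-03,  8.29231476e-05]), 'tool_pos': array([ 144.31127472, -556.32971411,  230.82725209]), 'tool_rot': array([-3.11525642e+00, -3.97475612e-01,  2.69609259e-04]), 'force': array([ 0.30590097, -0.18741006, -0.19022953]), 'torque': array([-0.00408968, -0.00601838, -0.03711129]), 'gripper_width': 85.52763241408842}
scene [[441.42723685   0.         317.34404635]
 [  0.         441.42723685 238.97242172]
 [  0.           0.           1.        ]] -0.1123266534780554 [934.26254554 264.49899587 775.4583136 ] [-1.12654282 -2.52416808  0.84283555] 0.9960188802083333
top [[448.96144109   0.         319.65319368]
 [  0.         448.96144109 240.23909017]
 [  0.           0.           1.        ]] 0.012652352928334484 [470.82540978 -78.73426128 964.75150534] [-2.16679445  2.16665075 -0.10243334] 0.9959798177083333
```

View pics/scene0.png

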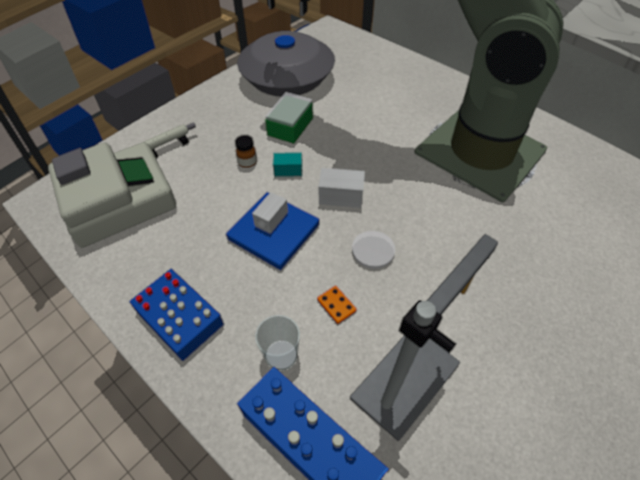

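View pics/top0.png

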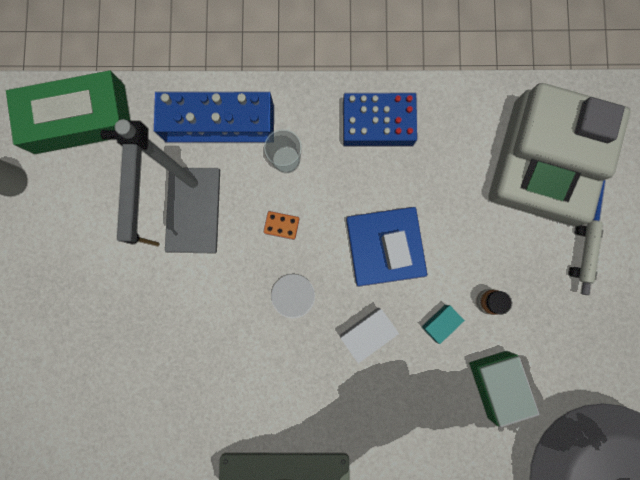

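```bash
cat > h.py <<'E'
import numpy as np, cv2
from scipy.spatial.transform import Rotation as R
from workcell import arm
def rot(f): 
    a=np.asarray(f["attitude"]); return R.from_rotvec(a).as_matrix() if a.size==3 else a
def dist(f):
    return np.array([f["k1"],0,0,0.])
def rays(f,uv):
    p=cv2.undistortPoints(np.array(uv,float).reshape(-1,1,2),f["intrinsics"],dist(f)).reshape(-1,2)
    return np.c_[p,np.ones(len(p))]@rot(f).T
def onplane(f,uv,z):
    d=rays(f,uv); c=np.asarray(f["xyz"]); return c+d*((z-c[2])/d[:,2])[:,None]
def atdepth(f,uv):
    d=rays(f,uv); uv=np.array(uv).reshape(-1,2).round().astype(int)
    return np.asarray(f["xyz"])+d*f["z_map"][uv[:,1],uv[:,0]][:,None]
def proj(f,P):
    Rm=rot(f).T; t=-Rm@np.asarray(f["xyz"])
    return cv2.projectPoints(np.array(P,float).reshape(-1,1,3),cv2.Rodrigues(Rm)[0],t,f["intrinsics"],dist(f))[0].reshape(-1,2)
E
python3 - <<'E'
from h import *
for n,(u,v,w,h_) in (("scene",(220,180,110,90)),("top",(335,200,110,90))):
    f=arm.grab_frame(n)
    im=f["img"][v:v+h_,u:u+w,::-1]
    cv2.imwrite(f"pics/{n}z.png",cv2.resize(im,None,fx=7,fy=6.6,interpolation=cv2.INTER_CUBIC))
    if n=="scene":
        Z=f["z_map"]; print(Z[192:236:2,246:296:3].round().astype(int))
    uv=[(x,y) for y in range(480) for x in range(640)]
E
```

```text
[[1056 1056 1055    0 1054 1061 1056 1023 1055 1055 1056 1055 1055 1053
  1057 1053 1055]
 [1052 1053 1053 1053 1051 1052 1053 1018  965  960 1051 1051 1051 1048
  1052 1051 1052]
 [1048 1050 1048 1045 1048 1047 1014  956  955  958  957  954 1047 1044
  1047 1050 1049]
 [1042 1043 1040 1042 1045 1009 1011  954  953  952  954  950  952 1042
  1043 1043 1042]
 [1039 1038 1040 1040 1043 1005  950  952  948  949  949  952  953  951
  1040 1037 1039]
 [1039 1038 1032 1036 1002 1002  950  947  946  946  945  947  944  950
  1039 1038 1038]
 [1035 1033 1031  999  999  944  941  944  941  944  944  943  945  955
  1000 1034 1030]
 [1032 1027 1030  994  998  938  940  939  941  939  940  939  944  957
   995  997  994]
 [1025 1028  988  994  933  935  939  936  937  937  936  935  950  962
   991  989  992]
 [1021  986  989  933  930  936  934  935  932  930  934  936  956  965
   986  985  984]
 [1019  985  984  930  930  928  931  929  930  929  929  944  957  967
   982  983  985]
 [ 981  984  930  926  924  924  929  925  927  927  934  946  965  976
   977  979  978]
 [ 981  976  981  92
[... 180 characters left out ...]
8  940  926  921  919  921  934  948  967  967  967
   970  969  971]
 [ 968  966  969  946  943  951  927  920  923  940  952  964  966  965
   965  967  965]
 [ 964  964  965  953  946  951  949  929  932  945  956  963  962  964
   960  961  962]
 [ 959  961  964  960  950  949  944  935  933  949  960  958  960  960
   957  957  959]
 [ 956  961  957  954  956  956  950  941  940  952  957  958  958  955
   958  957  958]
 [ 952  954  951  953  954  952  954  947  943  955  954  951  950  954
   952  953  953]
 [ 951  947  950  950  947  949  949  951  946  948  947  949  947  949
   947  947  950]
 [ 945  948  946  947  946  944  947  948  945  946  944  946  949  942
   945  945    0]]
```

View pics/scenez.png

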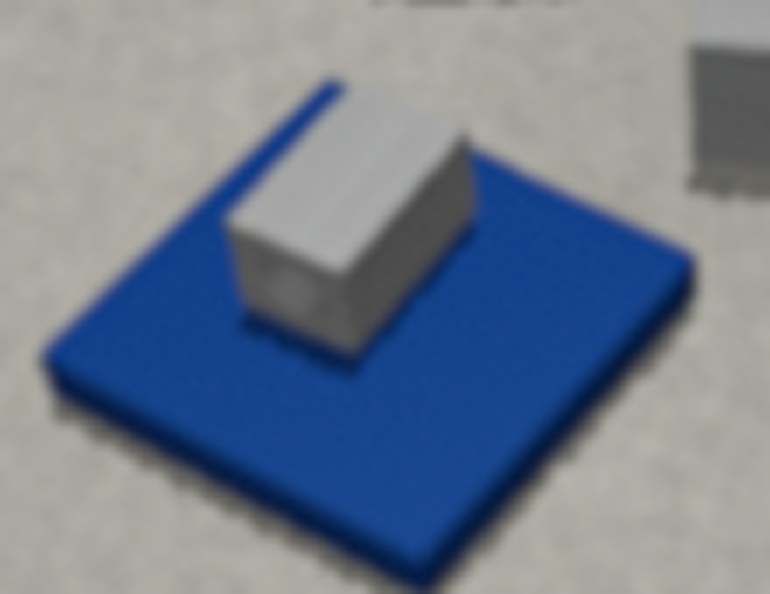

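View pics/topz.png

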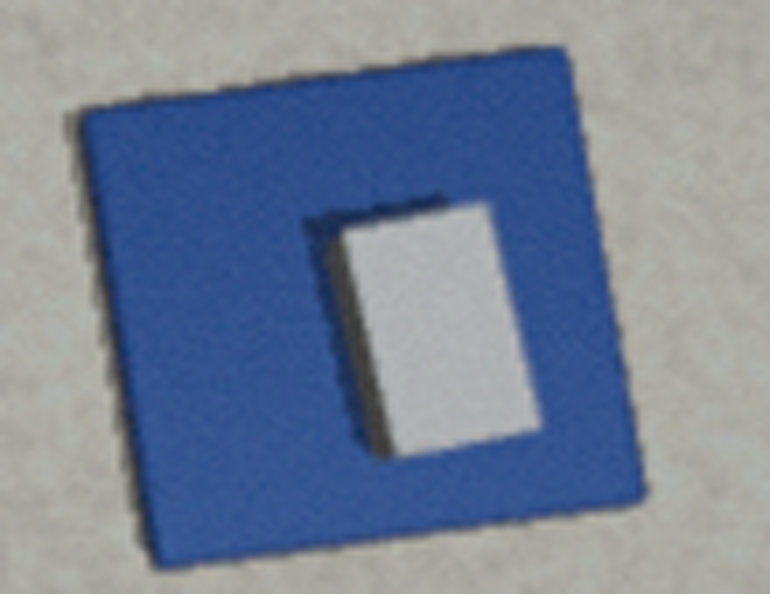

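```bash
cat > loc.py <<'E'
from h import *
def facepts(f,zlo,zhi,box):
    vv,uu=np.mgrid[0:480,0:640]; uv=np.c_[uu.ravel(),vv.ravel()]
    P=atdepth(f,uv)
    m=(P[:,2]>zlo)&(P[:,2]<zhi)&(f["z_map"].ravel()>0)
    m&=(uv[:,0]>box[0])&(uv[:,0]<box[1])&(uv[:,1]>box[2])&(uv[:,1]<box[3])
    return P,uv,m
E
python3 - <<'E'
from loc import *
np.set_printoptions(precision=1,suppress=True,linewidth=200)
S=arm.grab_frame("scene");T=arm.grab_frame("top")
# bright top face masks
for n,f,b,zt in(("top",T,(340,435,205,290),67),("scene",S,(225,325,188,262),67)):
    im=f["img"].astype(int); sat=im.max(2)-im.min(2); 
    m=(sat<40)&(im.min(2)>(125 if n=="top" else 120))
    M=np.zeros((480,640),np.uint8); M[b[2]:b[3],b[0]:b[1]]=m[b[2]:b[3],b[0]:b[1]]
    c=(398,250) if n=="top" else (267,210)
    k,l,st,ce=cv2.connectedComponentsWithStats(M,connectivity=4); L=l[c[1],c[0]]
    cs,_=cv2.findContours((l==L).astype(np.uint8),0,1); c_=max(cs,key=cv2.contourArea)
    q=cv2.minAreaRect(c_); print(n,st[L])
    W=onplane(f,c_.reshape(-1,2),zt)[:,:2].astype(np.float32)
    r=cv2.minAreaRect(W); print(n,r,cv2.boxPoints(r))
    P=atdepth(f,[c]);print(P)
    # platform
    bl=((im[:,:,2]>im[:,:,0]+40)).astype(np.uint8); k,l,st,ce=cv2.connectedComponentsWithStats(bl); 
    L=l[270,385] if n=="top" else l[240,275]
    cs,_=cv2.findContours((l==L).astype(np.uint8),0,1); W=onplane(f,max(cs,key=cv2.contourArea).reshape(-1,2),25)[:,:2].astype(np.float32)
    print("plat",cv2.minAreaRect(W))
# detect orange, pin depth
np.save("/tmp/S.npy",S,allow_pickle=True);np.save("/tmp/T.npy",T,allow_pickle=True)
E
```

```text
top [384 231  28  38 732]
top ((542.9554443359375, -229.26702880859375), (70.07260131835938, 41.921791076660156), 11.941184043884277) [[ 504.3 -216. ]
 [ 513.  -257. ]
 [ 581.6 -242.5]
 [ 572.9 -201.5]]
[[ 541.7 -229.6   69.1]]
plat ((554.1099853515625, -212.5106201171875), (147.52069091796875, 148.2525634765625), 8.327716827392578)
scene [ 225  188  100   74 3551]
scene ((574.7435302734375, -193.58901977539062), (194.30189514160156, 218.528564453125), 41.85274887084961) [[ 429.5 -177. ]
 [ 575.3 -339.8]
 [ 720.  -210.2]
 [ 574.2  -47.4]]
[[ 557.6 -224.1   66.4]]
plat ((562.5415649414062, -206.52883911132812), (153.5673370361328, 152.3077850341797), 8.302664756774902)
```

```bash
python3 - <<'E'
from loc import *
np.set_printoptions(precision=0,suppress=True,linewidth=220)
acc=[]
for i in range(4):
    S=arm.grab_frame("scene")
    vv,uu=np.mgrid[205:240,250:276]; uv=np.c_[uu.ravel(),vv.ravel()]
    acc.append(atdepth(S,uv))
P=np.median(acc,0)
# refine xy offset in scene frame w/ top face
a=np.radians(11.94); ax=np.array([np.cos(a),np.sin(a)]); c=np.array([543,-229.3])
d=(P[:,:2]-c)@ax; s=(P[:,:2]-c)@np.array([-ax[1],ax[0]])
print("along"); print(d.reshape(uu.shape)); print("z"); print(P[:,2].reshape(uu.shape))
b=arm.grab_frame("scene")["img"][205:240,250:276].mean(2); print("bright"); print(b)
# expected face region
S=arm.grab_frame("scene")
e=np.r_[c+35*ax]; n=np.array([-ax[1],ax[0]])
print(proj(S,[[*(e+21*n),67],[*(e-21*n),67],[*(e-21*n),25],[*(e+21*n),25],[*e,46]]).round(1))
E
```

```text
along
[[-24. -23. -25. -26. -11. -12. -13. -14. -15. -17.  11.   9.   8.   7.   5.   5.   4.   3.   2.   1.   0.  -1.  -3.  -3.  -5.  -5.]
 [-19. -21. -22.  -7.  -9.  -9. -11. -12. -13.  14.  13.  11.  10.  10.   8.   8.   6.   5.   4.   3.   2.   1.  -0.  -1.  -2.  -3.]
 [-18. -19.  -3.  -6.  -6.  -7.  -8.  -9.  17.  16.  15.  14.  13.  12.  11.   9.   7.   8.   7.   6.   4.   4.   3.   1.  -0.  -1.]
 [-15.   0.  -1.  -2.  -4.  -5.  -6.  21.  19.  19.  18.  16.  16.  14.  14.  12.  11.  10.   9.   9.   7.   6.   5.   4.   2.   1.]
 [  3.   2.   1.   1.  -1.  -2.  24.  23.  22.  21.  20.  20.  17.  16.  16.  15.  13.  12.  12.  10.  10.   8.   7.   6.   6.   4.]
 [  6.   4.   3.   3.   2.  28.  26.  26.  24.  23.  22.  21.  21.  20.  18.  16.  16.  15.  14.  13.  11.  11.  10.   9.   8.   7.]
 [  8.   7.   7.   5.  31.  29.  29.  27.  26.  25.  25.  24.  22.  21.  20.  19.  18.  17.  16.  15.  14.  12.  12.  10.  10.   8.]
 [ 11.   9.   8.   7.  33.  32.  31.  31.  29.  28.  27.  25.  24.  23.  23.  22.  21.  19.  18.  17.  15.  15.  14.  13.  12.  11.]
 [ 13.  12.  11.  36.  34.  34
[... 11338 characters left out ...]
  76.  75.  75.  75.  76.  77.  75.  70.  66.  59.  51.  47.  46.  44.  44.  56.  70.  76.  77.  76.]
 [ 75.  75.  75.  76.  75.  76.  76.  75.  77.  75.  75.  77.  76.  75.  73.  70.  65.  62.  59.  52.  53.  64.  74.  76.  76.  77.]
 [ 76.  76.  75.  76.  76.  76.  75.  76.  75.  77.  76.  76.  77.  77.  77.  76.  74.  75.  70.  66.  66.  72.  77.  76.  76.  76.]
 [ 76.  76.  76.  77.  75.  76.  75.  77.  76.  75.  76.  76.  76.  75.  77.  77.  78.  77.  76.  74.  75.  77.  76.  77.  77.  76.]
 [ 76.  75.  75.  77.  76.  75.  76.  76.  77.  76.  76.  78.  76.  76.  77.  76.  77.  76.  77.  78.  78.  76.  76.  77.  77.  79.]]
[[269. 220.]
 [253. 212.]
 [255. 224.]
 [271. 232.]
 [262. 222.]]
```

```bash
python3 - <<'E'
from loc import *
np.set_printoptions(precision=1,suppress=True,linewidth=200)
S=arm.grab_frame("scene");T=arm.grab_frame("top")
for n,f,(u,v,w,h_) in (("scene",S,(370,220,150,120)),("top",T,(95,110,150,150))):
    cv2.imwrite(f"pics/{n}g.png",cv2.resize(f["img"][v:v+h_,u:u+w,::-1],None,fx=5 if n=="scene" else 4,fy=5 if n=="scene" else 4,interpolation=cv2.INTER_CUBIC))
    im=cv2.cvtColor(f["img"],cv2.COLOR_RGB2HSV)
    sub=f["img"].astype(int)
    m=(sub[:,:,0]-sub[:,:,2]>25); m[:v]=0;m[v+h_:]=0;m[:,:u]=0;m[:,u+w:]=0
    ys,xs=np.nonzero(m); 
    for x,y in zip(xs,ys): print(n,x,y,f["img"][y,x],f["z_map"][y,x],atdepth(f,[(x,y)])[0])
E
```

```text
scene 470 281 [88 78 62] 0.0 [934.3 264.5 775.5]
scene 469 282 [76 65 45] 628.3418 [547.4 206.4 233.6]
scene 468 283 [70 57 35] 537.5862 [604.8 214.5 311.1]
scene 469 283 [92 80 60] 626.662 [549.3 207.3 234.2]
scene 467 284 [66 52 28] 534.77545 [608.1 214.5 312.8]
scene 468 284 [81 66 41] 631.3821 [548.2 206.5 229.2]
scene 466 285 [64 52 31] 532.498 [611.1 214.4 314.1]
scene 467 285 [76 59 30] 634.4319 [548.2 205.9 225.7]
scene 468 285 [93 79 58] 633.25244 [548.  207.2 226.7]
scene 465 286 [62 50 33] 529.7888 [614.3 214.4 315.7]
scene 466 286 [72 55 25] 637.11646 [548.5 205.4 222.5]
scene 467 286 [84 68 41] 633.95447 [549.4 206.8 225.3]
scene 468 286 [107  98  81] 635.6799 [547.3 207.7 223.8]
scene 465 287 [70 54 27] 639.1692 [549.1 204.8 219.9]
scene 466 287 [78 60 29] 637.614 [549.  206.1 221.2]
scene 467 287 [92 79 58] 637.3953 [548.2 207.2 221.4]
scene 464 288 [67 53 29] 643.134 [548.6 204.1 215.6]
scene 465 288 [75 57 22] 642.3231 [548.1 205.3 216.3]
scene 466 288 [84 67 39] 640.09393 [548.4 206.7 218.2]
scene 467 288 [106  96  80] 640.01544 [547.5 207.8 218.2]
scene 463 289 [63
[... 3096 characters left out ...]
[540.  199.4 236. ]
top 153 243 [72 60 39] 741.4672 [540.8 200.7 228.3]
top 154 243 [64 52 30] 744.1003 [541.  200.  225.7]
top 155 243 [62 50 24] 749.12976 [541.5 200.2 220.7]
top 156 243 [64 49 28] 750.67566 [541.6 199.1 219.1]
top 157 243 [60 48 27] 757.9034 [542.3 200.1 212. ]
top 152 244 [89 77 63] 739.8494 [539.  201.7 229.8]
top 153 244 [80 67 51] 741.9525 [539.2 200.9 227.7]
top 154 244 [77 66 47] 745.11444 [539.5 200.4 224.5]
top 155 244 [72 59 38] 748.8802 [539.8 200.1 220.8]
top 156 244 [72 56 33] 753.282 [540.2 200.1 216.4]
top 157 244 [69 57 35] 760.72144 [540.9 201.2 209. ]
top 158 244 [73 62 44] 764.11676 [541.2 200.7 205.6]
top 157 245 [82 72 53] 761.12897 [539.3 201.3 208.4]
```

View pics/sceneg.png

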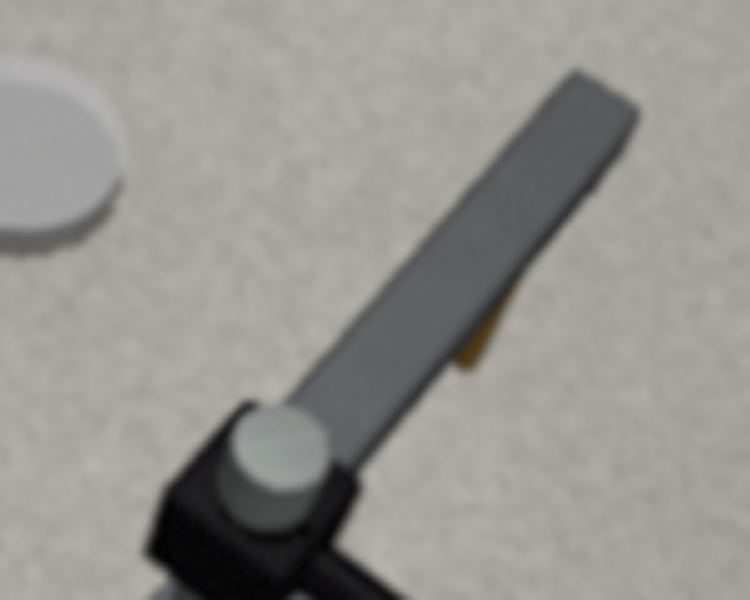

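View pics/topg.png

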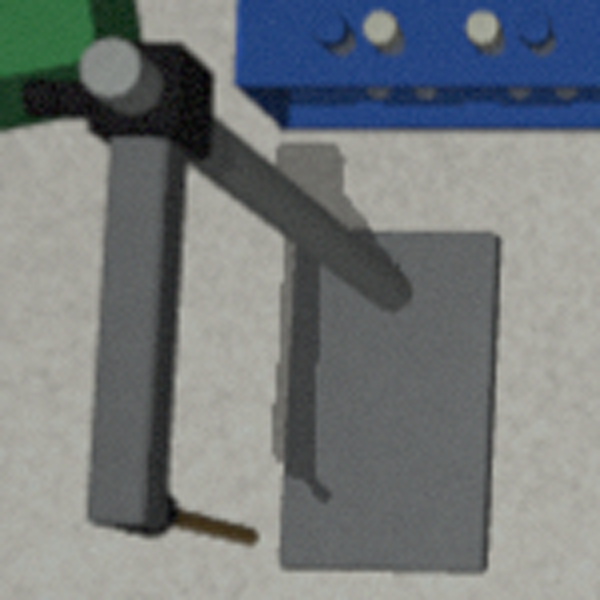

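```bash
cat >> h.py <<'E'
def goal(pos,Rg):
    """tool-frame offset (m) and rotvec (deg) from current measured pose"""
    o=arm.get_obs(); R0=R.from_rotvec(o["tool_rot"]); Rg=R.from_matrix(Rg)
    d=R0.inv().apply(np.array(pos)-o["tool_pos"])/1000; r=(R0.inv()*Rg).as_rotvec(degrees=True)
    return d.round(4),r.round(2)
def log():
    import json
    o=arm.get_obs(); open("log.jsonl","a").write(json.dumps([list(map(float,o[k])) for k in("joint_positions","tool_pos","tool_rot")])+"\n")
    print("t",round(float(o["t"]),2),"q",o["joint_positions"].round(3),"p",o["tool_pos"].round(1),"F",o["force"].round(1),"w",round(float(o["gripper_width"]),1)); print(R.from_rotvec(o["tool_rot"]).as_matrix().round(3))
E
python3 - <<'E'
from h import *
log()
a=np.radians(11.94)
for s in(1,-1):
    x=s*np.array([np.cos(a),np.sin(a),0]); z=np.array([0,0,-1.]); 
    print(goal([544,-229,200],np.c_[x,np.cross(z,x),z]))
E
```

```text
t 0.7 q [ 1.275  0.706 -0.028  1.485  0.022  0.951 -0.076] p [ 144.4 -556.6  231.3] F [-0.3 -0.2 -0.7] w 85.6
[[ 0.968  0.251 -0.   ]
 [ 0.251 -0.968  0.   ]
 [-0.    -0.    -1.   ]]
(array([ 0.4691, -0.2167,  0.0313]), array([-0. ,  0. ,  2.6]))
(array([ 0.4691, -0.2167,  0.0313]), array([  -0. ,   -0. , -177.4]))
```

```bash
python3 -m crank '[{"offset":[0.117,-0.054,0.004],"rotation":[0,0,0.6],"claw":0.085},{"offset":[0.235,-0.108,0.008],"rotation":[0,0,1.3],"claw":0.085},{"offset":[0.352,-0.162,0.012],"rotation":[0,0,1.9],"claw":0.085},{"offset":[0.469,-0.217,0.016],"rotation":[0,0,2.6],"claw":0.085},{"offset":[0.469,-0.217,0.016],"rotation":[0,0,2.6],"claw":0.085},{"offset":[0.469,-0.217,0.016],"rotation":[0,0,2.6],"claw":0.085},{"offset":[0.469,-0.217,0.016],"rotation":[0,0,2.6],"claw":0.085},{"offset":[0.469,-0.217,0.016],"rotation":[0,0,2.6],"claw":0.085},{"offset":[0.469,-0.217,0.016],"rotation":[0,0,2.6],"claw":0.085},{"offset":[0.469,-0.217,0.016],"rotation":[0,0,2.6],"claw":0.085},{"offset":[0.469,-0.217,0.016],"rotation":[0,0,2.6],"claw":0.085},{"offset":[0.469,-0.217,0.016],"rotation":[0,0,2.6],"claw":0.085},{"offset":[0.469,-0.217,0.016],"rotation":[0,0,2.6],"claw":0.085},{"offset":[0.469,-0.217,0.016],"rotation":[0,0,2.6],"claw":0.085}]'; python3 -c "
from h import *
log()"
```

```text
t: 2.1
tool_pos: [542.9, -230.1, 215.5]
tool_rot: [3.124, 0.324, -0.001]
force: [0.5, 0.6, -0.1]
gripper_width: 85.0
t 2.1 q [ 0.309  0.75   0.075  1.453 -0.063  0.942 -0.962] p [ 542.9 -230.1  215.5] F [ 0.5  0.6 -0.1] w 85.0
[[ 0.979  0.205 -0.   ]
 [ 0.205 -0.979 -0.   ]
 [-0.     0.    -1.   ]]
```

```bash
L='python3 -c "from h import *;log()"'
python3 -m crank '[{"offset":[0,0,-0.04],"rotation":[0,8,0],"claw":0.085},{"offset":[0,0,-0.08],"rotation":[0,16,0],"claw":0.085},{"offset":[0,0,-0.1],"rotation":[0,24,0],"claw":0.085},{"offset":[0,0,-0.1],"rotation":[0,24,0],"claw":0.085},{"offset":[0,0,-0.1],"rotation":[0,24,0],"claw":0.085}]' >/dev/null; eval $L
python3 -m crank '[{"offset":[0,0,0],"rotation":[8,0,0],"claw":0.085},{"offset":[0,0,0],"rotation":[16,0,0],"claw":0.085},{"offset":[0,0,0],"rotation":[24,0,0],"claw":0.085},{"offset":[0,0,0],"rotation":[24,0,0],"claw":0.085},{"offset":[0,0,0],"rotation":[24,0,0],"claw":0.085}]' >/dev/null; eval $L
python3 -m crank '[{"offset":[0,0,0],"rotation":[8,0,0],"claw":0.085},{"offset":[0,0,0],"rotation":[16,0,0],"claw":0.085},{"offset":[0,0,0],"rotation":[24,0,0],"claw":0.085},{"offset":[0,0,0],"rotation":[24,0,0],"claw":0.085},{"offset":[0,0,0],"rotation":[24,0,0],"claw":0.085}]' >/dev/null; eval $L
```

```text
t 2.6 q [ 0.575  0.513 -0.159  1.678 -0.291  0.639 -0.708] p [ 542.8 -230.2  315.7] F [-0.1 -0.   0. ] w 85.3
[[ 0.895  0.204  0.398]
 [ 0.187 -0.979  0.083]
 [ 0.406  0.    -0.914]]
t 3.1 q [ 0.787  0.714 -0.324  1.359 -0.413  1.135 -0.551] p [ 544.1 -228.7  313.8] F [-0.7 -0.1  0.3] w 85.2
[[ 0.895  0.35   0.277]
 [ 0.189 -0.859  0.475]
 [ 0.405 -0.373 -0.835]]
t 3.6 q [ 0.842  0.969 -0.412  1.002 -0.486  1.612 -0.562] p [ 544.5 -227.7  314.9] F [ 0.5 -0.1  0.6] w 84.8
[[ 0.894  0.434  0.112]
 [ 0.19  -0.593  0.782]
 [ 0.406 -0.678 -0.613]]
```

```bash
cat > kin.py <<'E'
from h import *
import json, itertools
from scipy.optimize import least_squares
D=[json.loads(l) for l in open("log.jsonl")]
Q=np.array([d[0] for d in D]);P=np.array([d[1] for d in D]);RT=[R.from_rotvec(d[2]) for d in D]
def chainR(q,s):
    r=R.identity();out=[r]
    for i in range(7):
        r=r*R.from_euler("z" if i%2==0 else "y",s[i]*q[i]); out.append(r)
    return out
if __name__=="__main__":
    res=[]
    for s in itertools.product((1,-1),repeat=7):
        C=[chainR(q,s)[-1].inv()*rt for q,rt in zip(Q,RT)]
        m=R.concatenate(C).mean(); e=max((m.inv()*c).magnitude() for c in C); res.append((e,s,m.as_matrix().round(3)))
    res.sort(key=lambda r:r[0])
    for r in res[:3]: print(r)
    s=res[0][1]
    # linear fit of link translations: p = sum_i R_i t_i
    A=np.vstack([np.hstack([r.as_matrix() for r in chainR(q,s)]) for q in Q]); b=P.ravel()
    A_=np.vstack([A,1e-2*np.eye(24)]); x=np.linalg.lstsq(A_,np.r_[b,np.zeros(24)],rcond=None)[0]
    print(x.reshape(8,3).round(1)); print(np.abs(A@x-b).max())
E
python3 kin.py
```

```text
(1.050222789444725e-15, (-1, 1, -1, 1, -1, 1, -1), array([[ 0., -1.,  0.],
       [ 1.,  0.,  0.],
       [-0.,  0.,  1.]]))
(0.4677712128946726, (1, -1, -1, -1, 1, -1, 1), array([[-0.262,  0.944, -0.2  ],
       [-0.91 , -0.311, -0.273],
       [-0.32 ,  0.11 ,  0.941]]))
(0.4894162021079118, (-1, 1, 1, 1, -1, 1, -1), array([[ 0.233, -0.949,  0.214],
       [ 0.966,  0.252,  0.065],
       [-0.115,  0.191,  0.975]]))
[[-11.9 -16.8 154.9]
 [  9.4   3.  154.9]
 [-27.    3.  243. ]
 [ 38.9 -10.3 243. ]
 [-16.3 -10.3 139.7]
 [  6.   -9.4 139.7]
 [-10.8  -9.4 143.2]
 [ 18.   16.2 143.2]]
0.5423391709370549
```

```bash
cat > ik.py <<'E'
from kin import *
S_=(-1,1,-1,1,-1,1,-1); C=R.from_matrix([[0,-1,0],[1,0,0],[0,0,1]])
A=np.vstack([np.hstack([r.as_matrix() for r in chainR(q,S_)]) for q in Q]); b=P.ravel()
X=np.linalg.lstsq(np.vstack([A,1e-2*np.eye(24)]),np.r_[b,np.zeros(24)],rcond=None)[0].reshape(8,3)
lo=np.array([-2.71,-.32,-1.57,0,-1.46,0,-2.83]);hi=np.array([2.71,2.16,1.52,2.45,4.6,2.02,2.83])
def fk(q):
    rs=chainR(q,S_); p=np.zeros(3);pts=[]
    for r,t in zip(rs,X): p=p+r.apply(t);pts.append(p)
    return p,rs[-1]*C,np.array(pts)
def ik(pos,Rg,q0,w=0.02):
    Rg=R.from_matrix(Rg)
    def f(q):
        p,r,_=fk(q); return np.r_[(p-pos)/100,(r.inv()*Rg).as_rotvec()*3,w*(q-q0)]
    s=least_squares(f,np.clip(q0,lo+.02,hi-.02),bounds=(lo+.01,hi-.01)); p,r,pts=fk(s.x)
    return s.x,np.linalg.norm(p-pos),(r.inv()*Rg).magnitude(),pts
def hz(psi,sx=1):
    z=np.array([np.cos(psi),np.sin(psi),0]); x=np.array([0,0,1.*sx]); return np.c_[x,np.cross(z,x),z]
E
python3 - <<'E'
from ik import *
np.set_printoptions(precision=2,suppress=True,linewidth=180)
rng=np.random.default_rng(0); qc=Q[-1]
for psi in range(-120,121,20):
  for zc in(220,160):
    sols=[]
    z=hz(np.radians(psi))
    tgt=np.array([542.5,204.5,zc])+15*z[:,2]
    for k in range(12):
        q,e,er,pts=ik(tgt,z,qc if k==0 else rng.uniform(lo,hi),0.003)
        if e<6 and er<.03: sols.append((np.abs(q-qc).max(),q,pts[:,2].min()))
    sols.sort(key=lambda s:s[0])
    print(psi,zc,len(sols),*( (s[1],round(s[2])) for s in sols[:2]))
E
```

```text
-120 220 0
-120 160 0
-100 220 0
-100 160 0
-80 220 5 (array([-0.8 ,  1.33, -0.08,  1.13,  1.08,  2.01,  2.12]), 155) (array([-0.8 ,  1.33, -0.08,  1.13,  1.08,  2.01,  2.12]), 155)
-80 160 7 (array([-0.78,  1.44, -0.12,  1.06,  1.1 ,  2.01,  2.07]), 144) (array([-0.78,  1.44, -0.12,  1.06,  1.1 ,  2.01,  2.07]), 144)
-60 220 4 (array([-0.67,  1.24, -0.4 ,  1.57,  1.42,  2.01,  1.83]), 155) (array([-0.67,  1.24, -0.4 ,  1.57,  1.42,  2.01,  1.83]), 155)
-60 160 6 (array([-0.76,  1.34, -0.23,  1.51,  1.35,  1.86,  1.81]), 144) (array([-0.89,  1.34,  0.  ,  1.5 ,  1.22,  1.67,  1.86]), 144)
-40 220 8 (array([-0.7 ,  1.17, -0.31,  1.94,  1.63,  1.85,  1.63]), 155) (array([-0.6 ,  1.21, -0.48,  1.95,  1.69,  2.01,  1.64]), 155)
-40 160 8 (array([-0.93,  1.29,  0.06,  1.88,  1.53,  1.51,  1.55]), 144) (array([-0.89,  1.29, -0.01,  1.88,  1.55,  1.58,  1.55]), 144)
-20 220 5 (array([-1.1 ,  1.23,  0.42,  2.25,  1.96,  1.29,  1.15]), 155) (array([-1.15,  1.26,  0.5 ,  2.25,  1.97,  1.22,  1.11]), 155)
-20 160 5 (array([-0.97,  1.32,  0.21,  2.18,  1.93,  1.5 ,  1.17]), 144) (array([-1.15,  
[... 1139 characters left out ...]
27]), 155)
80 160 11 (array([ 0.76,  1.93, -1.56,  1.85,  0.61,  0.33, -0.27]), 144) (array([ 0.72,  1.78, -1.38,  1.79, -0.18,  0.32,  0.45]), 144)
100 220 9 (array([ 0.61,  1.64, -1.39,  1.47, -0.1 ,  0.88,  0.24]), 155) (array([ 0.61,  1.64, -1.39,  1.47, -0.1 ,  0.88,  0.24]), 155)
100 160 8 (array([ 0.54,  1.61, -1.14,  1.38, -0.36,  0.98,  0.53]), 144) (array([ 0.62,  1.85, -1.56,  1.44,  0.24,  0.92,  0.06]), 144)
120 220 9 (array([ 0.33,  1.51, -1.02,  0.98, -0.39,  1.55,  0.41]), 155) (array([ 0.41,  1.64, -1.39,  1.02, -0.05,  1.48,  0.19]), 155)
120 160 8 (array([ 0.36,  1.66, -1.21,  0.93, -0.16,  1.53,  0.35]), 144) (array([ 0.28,  1.57, -0.9 ,  0.89, -0.45,  1.6 ,  0.51]), 144)
```

```bash
python3 - <<'E'
from h import *
a=np.radians(11.94)
x=np.array([np.cos(a),np.sin(a),0]); z=np.array([0,0,-1.]); G=np.c_[x,np.cross(z,x),z]
print(goal([544,-229,150],G))
# scene-based axis lateral check: top face points from depth
import loc
for n,b in(("top",(340,435,205,290)),("scene",(225,325,180,262))):
    f=arm.grab_frame(n); Pw,uv,m=loc.facepts(f,60,75,b); q=Pw[m][:,:2]; print(n,m.sum(),cv2.minAreaRect(q.astype(np.float32)),q.mean(0))
E
```

```text
(array([-0.0676,  0.1123,  0.1   ]), array([-47.17, -22.51,  10.08]))
top 749 ((542.51953125, -228.87562561035156), (69.75604248046875, 42.73416519165039), 11.614280700683594) [ 542.33519493 -228.30044206]
scene 557 ((498.6848449707031, -222.72744750976562), (59.97251892089844, 174.45223999023438), 84.33082580566406) [ 546.95760164 -226.20698742]
```

```bash
python3 -m crank '[{"offset":[0,0,0],"rotation":[-8,0,0],"claw":0.085},{"offset":[-0.01,0.02,0.015],"rotation":[-16,-5,2],"claw":0.085},{"offset":[-0.02,0.04,0.03],"rotation":[-24,-10,5],"claw":0.085},{"offset":[-0.04,0.06,0.06],"rotation":[-32,-15,7],"claw":0.085},{"offset":[-0.06,0.1,0.09],"rotation":[-40,-19,9],"claw":0.085},{"offset":[-0.0676,0.112,0.1],"rotation":[-47.2,-22.5,10.1],"claw":0.085},{"offset":[-0.0676,0.112,0.1],"rotation":[-47.2,-22.5,10.1],"claw":0.085},{"offset":[-0.0676,0.112,0.1],"rotation":[-47.2,-22.5,10.1],"claw":0.085},{"offset":[-0.0676,0.112,0.1],"rotation":[-47.2,-22.5,10.1],"claw":0.085},{"offset":[-0.0676,0.112,0.1],"rotation":[-47.2,-22.5,10.1],"claw":0.085}]' >/dev/null; python3 - <<'E'
from h import *
log()
a=np.radians(11.8)
x=np.array([np.cos(a),np.sin(a),0]); z=np.array([0,0,-1.]); G=np.c_[x,np.cross(z,x),z]
print(goal([544,-228.5,32],G))
E
```

```text
t 4.7 q [ 0.32   0.829  0.06   1.528 -0.067  0.784 -0.957] p [ 543.1 -230.7  151.6] F [ 0.4  0.1 -0.1] w 85.1
[[ 0.979  0.204  0.002]
 [ 0.204 -0.979  0.002]
 [ 0.003 -0.002 -1.   ]]
(array([ 0.001 , -0.0018,  0.1196]), array([-0.1 , -0.16, -0.  ]))
```

```bash
python3 -m crank '[{"offset":[0.001,-0.002,0.03],"rotation":[0,0,0],"claw":0.085},{"offset":[0.001,-0.002,0.06],"rotation":[0,0,0],"claw":0.085},{"offset":[0.001,-0.002,0.08],"rotation":[0,0,0],"claw":0.085},{"offset":[0.001,-0.002,0.1],"rotation":[0,0,0],"claw":0.085},{"offset":[0.001,-0.002,0.11],"rotation":[0,0,0],"claw":0.085},{"offset":[0.001,-0.002,0.12],"rotation":[0,0,0],"claw":0.085},{"offset":[0.001,-0.002,0.12],"rotation":[0,0,0],"claw":0.085},{"offset":[0.001,-0.002,0.12],"rotation":[0,0,0],"claw":0.085}]' >/dev/null; python3 - <<'E'
from h import *
log()
for n,(u,v,w,h_) in (("scene",(210,140,130,120)),("top",(335,180,130,120))):
    f=arm.grab_frame(n)
    cv2.imwrite(f"pics/{n}a.png",cv2.resize(f["img"][v:v+h_,u:u+w,::-1],None,fx=4,fy=4))
E
```

```text
t 5.5 q [ 0.322  1.012  0.042  1.598 -0.074  0.533 -0.955] p [ 544.1 -227.5   31.3] F [-0.5 -0.4  1. ] w 84.9
[[ 0.979  0.206  0.001]
 [ 0.206 -0.979  0.002]
 [ 0.001 -0.001 -1.   ]]
```

View pics/scenea.png

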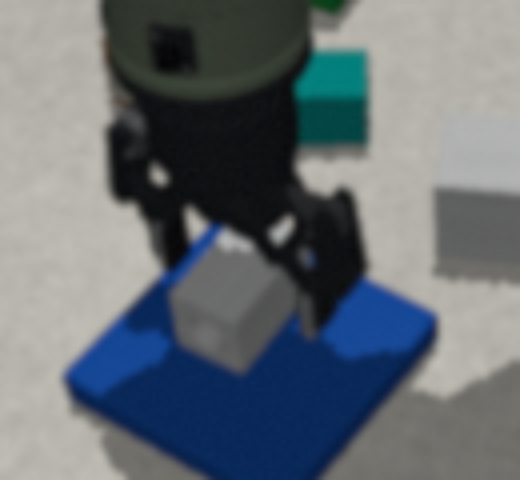

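The open fingers straddle the adapter (block at about (235,310) in the crop) on its two side faces. Closing now.

```bash
python3 -m crank '[{"offset":[0,0,0],"rotation":[0,0,0],"claw":0.03},{"offset":[0,0,0],"rotation":[0,0,0],"claw":0.03},{"offset":[0,0,0],"rotation":[0,0,0],"claw":0.03},{"offset":[0,0,0],"rotation":[0,0,0],"claw":0.03},{"offset":[0,0,0],"rotation":[0,0,0],"claw":0.03},{"offset":[0,0,0],"rotation":[0,0,0],"claw":0.03},{"offset":[0,0,0],"rotation":[0,0,0],"claw":0.03},{"offset":[0,0,0],"rotation":[0,0,0],"claw":0.03},{"offset":[0,0,0],"rotation":[0,0,0],"claw":0.03},{"offset":[0,0,0],"rotation":[0,0,0],"claw":0.03}]' 60
python3 -m crank '[{"offset":[0,0,-0.02],"rotation":[0,0,0],"claw":0.03},{"offset":[0,0,-0.05],"rotation":[0,0,0],"claw":0.03},{"offset":[0,0,-0.09],"rotation":[0,0,0],"claw":0.03},{"offset":[0,0,-0.13],"rotation":[0,0,0],"claw":0.03},{"offset":[0,0,-0.17],"rotation":[0,0,0],"claw":0.03},{"offset":[0,0,-0.2],"rotation":[0,0,0],"claw":0.03},{"offset":[0,0,-0.2],"rotation":[0,0,0],"claw":0.03},{"offset":[0,0,-0.2],"rotation":[0,0,0],"claw":0.03}]'
python3 - <<'E'
from ik import *
log()
np.set_printoptions(precision=2,suppress=True,linewidth=180)
f=arm.grab_frame("scene");cv2.imwrite("pics/sc2.png",f["img"][:,:,::-1])
q=arm.get_obs()["joint_positions"]; q0=q.copy()
# path candidates
R0=R.from_rotvec(arm.get_obs()["tool_rot"]); p0=arm.get_obs()["tool_pos"]
print("fk err",fk(q)[0]-p0)
for psi in(60,80,90,100,110,120):
    G=hz(np.radians(psi)); tgt=np.array([542.5,130,170])+14*G[:,2]
    rv=(R0.inv()*R.from_matrix(G)).as_rotvec(); q=q0.copy(); worst=0
    for k in range(1,21):
        s=k/20; pos=p0+(tgt-p0)*s+np.array([0,0,60*np.sin(np.pi*s)]); q,e,er,pts=ik(pos,(R0*R.from_rotvec(rv*s)).as_matrix(),q,0.01); worst=max(worst,e)
    print(psi,np.degrees(rv),q,round(worst,1),np.minimum(q-lo,hi-q).min(),pts[:,2].min())
    for zc in (150,220):
        q,e,er,pts=ik(np.array([542.5,204.5,zc])+14*G[:,2],G,q,0.01); print("   ",zc,q,round(e,1),round(er,3),np.minimum(q-lo,hi-q).min())
E
```

```text
t: 6.6
tool_pos: [544.1, -227.2, 31.0]
tool_rot: [-3.123, -0.325, -0.002]
force: [-1.0, -0.1, 6.2]
gripper_width: 41.3
t: 7.4
tool_pos: [543.7, -227.4, 230.4]
tool_rot: [-3.123, -0.325, -0.001]
force: [0.7, -0.1, -4.0]
gripper_width: 41.6
t 7.4 q [ 0.307  0.733  0.074  1.432 -0.062  0.98  -0.967] p [ 543.7 -227.4  230.4] F [ 0.7 -0.1 -4. ] w 41.6
[[ 0.979  0.206  0.   ]
 [ 0.206 -0.979  0.002]
 [ 0.001 -0.002 -1.   ]]
fk err [-0.2  -0.14  0.28]
60 [ 37.46  84.16 -37.7 ] [ 0.94  1.83 -1.45  2.01 -1.45  0.01  1.74] 14.5 0.010000000000000231 153.18423081281102
    150 [ 0.8   1.92 -1.47  1.93 -1.45  0.01  1.82] 17.5 0.107 0.010000000000000002
    220 [ 0.78  1.76 -1.52  1.96 -1.45  0.01  1.65] 22.6 0.137 0.010000000000001867
80 [ 52.78  78.21 -53.01] [ 0.83  1.63 -1.25  1.77 -0.46  0.52  0.65] 0.0 0.32237772360977446 153.18423081281102
    150 [ 0.72  1.71 -1.31  1.8  -0.47  0.35  0.7 ] 0.0 0.0 0.2640069238029539
    220 [ 0.72  1.6  -1.37  1.86 -0.54  0.31  0.64] 0.0 0.0 0.19706054366639925
90 [ 60.32  74.43 -60.55] [ 0.73  1.55 -1.12  1.58 -0.48  0.84  0.63] 0.0 0.4530451479631843 153
[... 287 characters left out ...]
    150 [ 0.53  1.57 -1.06  1.41 -0.47  0.98  0.62] 0.0 0.0 0.5078393645714641
    220 [ 0.54  1.45 -1.1   1.48 -0.52  0.96  0.56] 0.0 0.0 0.4681306702067518
110 [ 75.08  65.16 -75.3 ] [ 0.53  1.52 -0.99  1.18 -0.4   1.39  0.52] 0.0 0.5787770139124888 153.18423081281102
    150 [ 0.43  1.56 -1.01  1.2  -0.42  1.26  0.55] 0.0 0.0 0.5625275190439141
    220 [ 0.45  1.45 -1.04  1.27 -0.47  1.24  0.49] 0.0 0.0 0.5310186864359201
120 [ 82.27  59.64 -82.47] [ 0.42  1.55 -0.97  0.95 -0.36  1.65  0.47] 0.0 0.36995313861281365 153.18423081281102
    150 [ 0.32  1.58 -0.98  0.97 -0.38  1.53  0.49] 0.0 0.0 0.4859590320720708
    220 [ 0.34  1.47 -1.    1.04 -0.43  1.51  0.43] 0.0 0.0 0.5066144764333789
```

View pics/sc2.png

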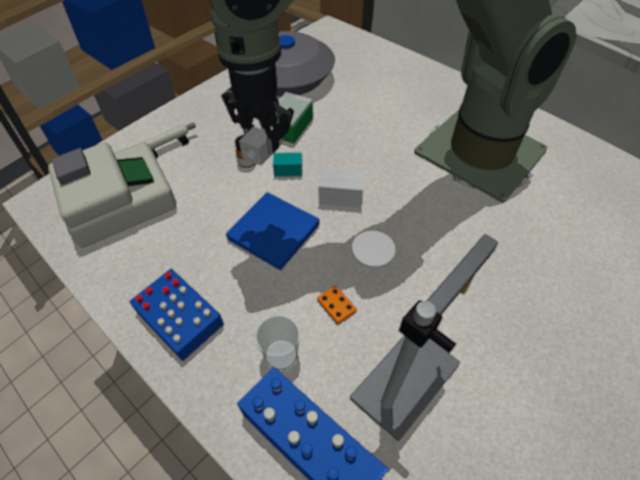

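```bash
python3 - <<'E'
from ik import *
np.set_printoptions(precision=2,suppress=True,linewidth=180)
f=arm.grab_frame("top")
for n,uv,z in(("beaker rim",(284,148),90),("beaker base",(287,160),0),("petri",(293,295),16),("rack",(282,225),14),("column foot",(193,178),14)): print(n,onplane(f,[uv],z)[0].round())
o=arm.get_obs();R0=R.from_rotvec(o["tool_rot"]);p0=o["tool_pos"]
for psi in(90,100):
    G=hz(np.radians(psi)); rv=(R0.inv()*R.from_matrix(G)).as_rotvec(); q=o["joint_positions"].copy()
    tgt=np.array([535,0,270])
    for k in range(1,21):
        s=k/20;q,e,er,pts=ik(p0+(tgt-p0)*s,(R0*R.from_rotvec(rv*s)).as_matrix(),q,0.01)
        if k%5==0: print("A",k,pts[[3,5,7]].round())
    for pos in([542.5,130,150],[542.5,204.5,150],[542.5,204.5,220]):
        q,e,er,pts=ik(np.array(pos)+14*G[:,2],G,q,0.01); print(psi,pos,pts[[3,5,7]].round())
    print("A goal",goal(tgt,G))
E
```

```text
beaker rim [745.  -2.  90.]
beaker base [746.  -1.   0.]
petri [451. -17.  16.]
rack [600.   8.  14.]
column foot [702. 201.  14.]
A 5 [[ 256. -205.  687.]
 [ 472. -277.  509.]
 [ 541. -170.  240.]]
A 10 [[ 232. -303.  635.]
 [ 453. -317.  449.]
 [ 539. -114.  250.]]
A 15 [[ 247. -378.  531.]
 [ 477. -330.  362.]
 [ 537.  -57.  260.]]
A 20 [[ 302. -390.  408.]
 [ 540. -298.  272.]
 [ 535.    0.  270.]]
90 [542.5, 130, 150] [[ 376. -331.  301.]
 [ 549. -154.  153.]
 [ 543.  144.  150.]]
90 [542.5, 204.5, 150] [[ 406. -291.  287.]
 [ 550.  -79.  153.]
 [ 543.  218.  150.]]
90 [542.5, 204.5, 220] [[ 402. -296.  344.]
 [ 549.  -79.  223.]
 [ 543.  218.  220.]]
A goal (array([ 0.04, -0.22, -0.04]), array([ 60.3 ,  74.44, -60.57]))
A 5 [[ 262. -210.  680.]
 [ 483. -284.  508.]
 [ 541. -170.  240.]]
A 10 [[ 250. -302.  623.]
 [ 478. -328.  446.]
 [ 539. -114.  250.]]
A 15 [[ 278. -362.  520.]
 [ 517. -337.  359.]
 [ 537.  -57.  260.]]
A 20 [[ 341. -356.  403.]
 [ 591. -292.  272.]
 [ 535.    0.  270.]]
100 [542.5, 130, 150] [[ 405. -293.  313.]
 [ 598. -148.  153.]
 [ 540.  144.  150.]]
100 [542.5, 204.5, 150] [[ 431. -252.  307.]
 [ 598.  -74.  153.]
 [ 540.  218.  150.]]
100 [542.5, 204.5, 220] [[ 424. -258.  363.]
 [ 597.  -74.  222.]
 [ 540.  218.  220.]]
A goal (array([ 0.04, -0.22, -0.04]), array([ 67.74,  70.09, -68.01]))
```

```bash
python3 -m crank '[{"offset":[0.003,-0.013,-0.012],"rotation":[4.2,4.4,-4.2],"claw":0.03},{"offset":[0.005,-0.027,-0.025],"rotation":[8.4,8.8,-8.4],"claw":0.03},{"offset":[0.008,-0.041,-0.03],"rotation":[12.7,13.1,-12.7],"claw":0.03},{"offset":[0.01,-0.055,-0.04],"rotation":[16.9,17.5,-17],"claw":0.03},{"offset":[0.013,-0.069,-0.04],"rotation":[21.1,21.9,-21.2],"claw":0.03},{"offset":[0.015,-0.083,-0.04],"rotation":[25.4,26.3,-25.5],"claw":0.03},{"offset":[0.018,-0.096,-0.04],"rotation":[29.6,30.6,-29.7],"claw":0.03},{"offset":[0.02,-0.11,-0.04],"rotation":[33.9,35,-34],"claw":0.03},{"offset":[0.02,-0.11,-0.04],"rotation":[33.9,35,-34],"claw":0.03},{"offset":[0.02,-0.11,-0.04],"rotation":[33.9,35,-34],"claw":0.03}]'
python3 - <<'E'
from ik import *
log(); print(goal([535,0,270],hz(np.radians(100))), fk(arm.get_obs()["joint_positions"])[2][[3,5,7]].round())
f=arm.grab_frame("scene");cv2.imwrite("pics/sc3.png",f["img"][:,:,::-1])
E
```

```text
t: 8.5
tool_pos: [540.7, -116.3, 270.0]
tool_rot: [-2.204, -0.978, -0.687]
force: [0.0, -0.1, -2.4]
gripper_width: 41.4
t 8.5 q [ 0.847  0.85  -0.596  1.519 -0.462  1.034 -0.064] p [ 540.7 -116.3  270. ] F [ 0.  -0.1 -2.4] w 41.4
[[ 0.59   0.781  0.204]
 [ 0.456 -0.531  0.714]
 [ 0.666 -0.328 -0.67 ]]
(array([ 0.0497, -0.0662,  0.0819]), array([ 34.  ,  35.15, -34.14])) [[ 245. -295.  633.]
 [ 477. -330.  464.]
 [ 539. -116.  267.]]
```

View pics/sc3.png

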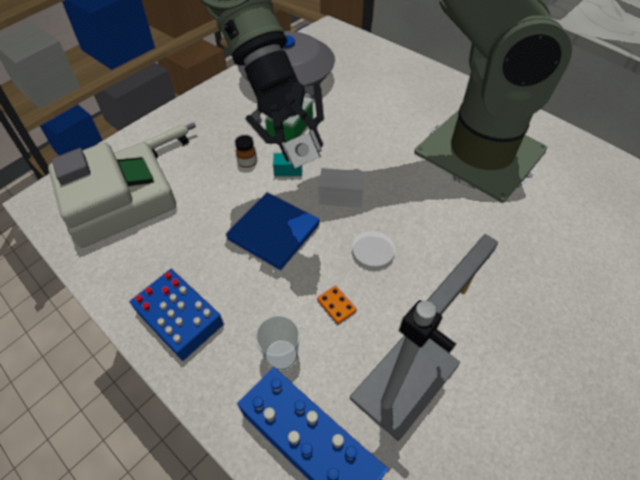

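The bore end faces up toward the camera at (303,148), and the arm follows the predicted path. I'll do the second half of the turn now.

```bash
python3 -m crank '[{"offset":[0.006,-0.008,0.01],"rotation":[4.2,4.4,-4.2],"claw":0.03},{"offset":[0.012,-0.016,0.02],"rotation":[8.4,8.8,-8.4],"claw":0.03},{"offset":[0.018,-0.025,0.03],"rotation":[12.7,13.2,-12.7],"claw":0.03},{"offset":[0.025,-0.033,0.041],"rotation":[16.9,17.5,-17],"claw":0.03},{"offset":[0.031,-0.041,0.051],"rotation":[21.1,21.9,-21.2],"claw":0.03},{"offset":[0.037,-0.049,0.061],"rotation":[25.4,26.3,-25.5],"claw":0.03},{"offset":[0.043,-0.058,0.071],"rotation":[29.6,30.7,-29.8],"claw":0.03},{"offset":[0.05,-0.066,0.082],"rotation":[34,35.15,-34.1],"claw":0.03},{"offset":[0.05,-0.066,0.082],"rotation":[34,35.15,-34.1],"claw":0.03},{"offset":[0.05,-0.066,0.082],"rotation":[34,35.15,-34.1],"claw":0.03},{"offset":[0.05,-0.066,0.082],"rotation":[34,35.15,-34.1],"claw":0.03}]'
python3 - <<'E'
from ik import *
log(); G=hz(np.radians(100)); print(fk(arm.get_obs()["joint_positions"])[2][[3,5,7]].round())
for y in (110,204.5): print(goal(np.array([542.5,y,150])+14*G[:,2],G))
for n in("scene","top"):
    f=arm.grab_frame(n);cv2.imwrite(f"pics/{n}4.png",f["img"][:,:,::-1])
E
```

```text
t: 9.65
tool_pos: [535.3, 0.4, 271.3]
tool_rot: [-1.079, -1.29, -1.079]
force: [-0.1, 0.6, -2.8]
gripper_width: 41.3
t 9.65 q [ 0.798  1.363 -0.993  1.268 -0.468  1.45   0.47 ] p [5.353e+02 4.000e-01 2.713e+02] F [-0.1  0.6 -2.8] w 41.3
[[-0.002  0.985 -0.175]
 [ 0.002  0.175  0.985]
 [ 1.     0.001 -0.002]]
[[ 336. -367.  402.]
 [ 584. -298.  269.]
 [ 532.   -2.  271.]]
(array([-0.1211,  0.0261,  0.1209]), array([-0.09,  0.14,  0.08]))
(array([-0.1209,  0.0426,  0.214 ]), array([-0.09,  0.14,  0.08]))
```

View pics/scene4.png

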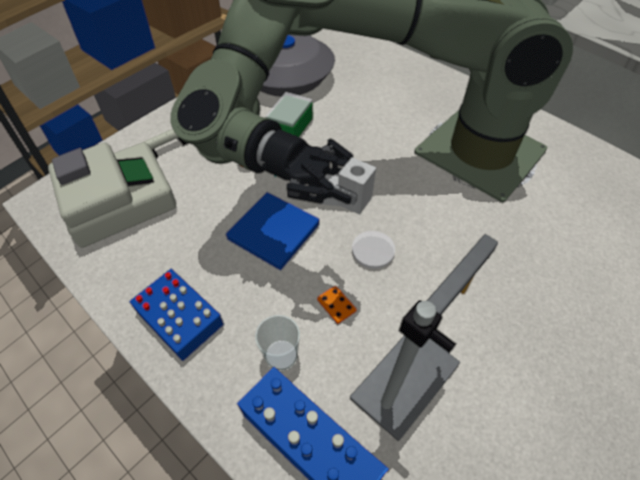

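View pics/top4.png

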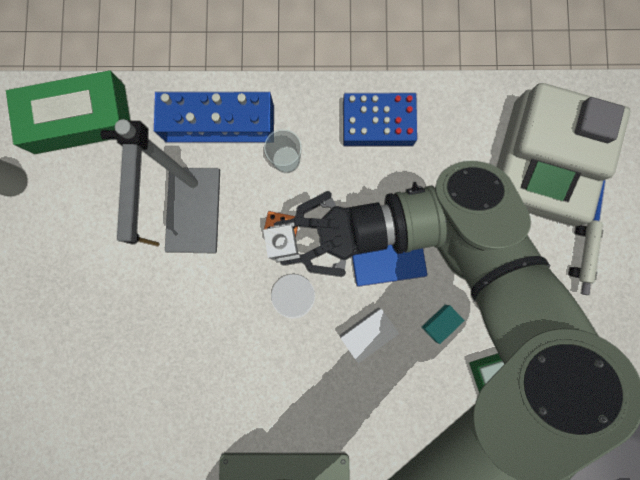

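```bash
cat > bore.py <<'E'
from h import *
def bore(f,box):
    u,v,w,h_=box
    vv,uu=np.mgrid[v:v+h_,u:u+w]; P=atdepth(f,np.c_[uu.ravel(),vv.ravel()]).reshape(h_,w,3)
    o=arm.get_obs(); zt=o["tool_pos"][2]
    top=(abs(P[...,2]-(zt+36))<12); 
    ztop=np.median(P[...,2][top]); M=(abs(P[...,2]-ztop)<5).astype(np.uint8)
    k,l,st,c=cv2.connectedComponentsWithStats(M,connectivity=4); L=1+st[1:,4].argmax(); M=(l==L).astype(np.uint8)
    cs,h=cv2.findContours(M,cv2.RETR_CCOMP,cv2.CHAIN_APPROX_NONE)
    e=max(cs,key=cv2.contourArea); W=onplane(f,e.reshape(-1,2)+[u,v],ztop)[:,:2].astype(np.float32)
    print("ztop",ztop,"rect",cv2.minAreaRect(W))
    hs=[c for c,hh in zip(cs,h[0]) if hh[3]>=0]
    if hs:
        c=max(hs,key=cv2.contourArea); W=onplane(f,c.reshape(-1,2)+[u,v],ztop)[:,:2].astype(np.float32); print("hole",cv2.minEnclosingCircle(W)); 
        m=np.zeros_like(M); cv2.drawContours(m,[c],-1,1,-1); z=P[...,2][m>0]; print("depth in hole below top",np.percentile(ztop-z,[5,50,90,98]).round(1))
    print("tool",o["tool_pos"].round(1))
if __name__=="__main__":
    bore(arm.grab_frame("top"),(250,210,60,60)); bore(arm.grab_frame("scene"),(320,140,70,80))
E
python3 bore.py
```

```text
ztop 306.91387205886474 rect ((536.0116577148438, -14.994815826416016), (42.414703369140625, 42.108131408691406), 10.12719440460205)
hole ((535.8536987304688, -15.267114639282227), 11.95032024383545)
depth in hole below top [-0.4 43.  45.9 47.1]
tool [5.352e+02 1.000e-01 2.714e+02]
ztop 305.0518173146524 rect ((540.8681030273438, -13.108341217041016), (47.70588684082031, 44.49171829223633), 9.936610221862793)
hole ((541.4529418945312, -12.717265129089355), 11.073121070861816)
depth in hole below top [-0.5  9.  17.8 20.5]
tool [5.351e+02 2.000e-01 2.713e+02]
```

```bash
python3 -m crank '[{"offset":[-0.02,0.004,0.02],"rotation":[0,0,0],"claw":0.03},{"offset":[-0.04,0.008,0.04],"rotation":[0,0,0],"claw":0.03},{"offset":[-0.06,0.012,0.06],"rotation":[0,0,0],"claw":0.03},{"offset":[-0.08,0.016,0.08],"rotation":[0,0,0],"claw":0.03},{"offset":[-0.1,0.021,0.1],"rotation":[0,0,0],"claw":0.03},{"offset":[-0.121,0.026,0.117],"rotation":[0,0,0],"claw":0.03},{"offset":[-0.121,0.026,0.117],"rotation":[0,0,0],"claw":0.03},{"offset":[-0.121,0.026,0.117],"rotation":[0,0,0],"claw":0.03},{"offset":[-0.121,0.026,0.117],"rotation":[0,0,0],"claw":0.03}]'
python3 - <<'E'
from ik import *
log(); G=hz(np.radians(100)); print(fk(arm.get_obs()["joint_positions"])[2][[3,5,7]].round())
print(goal([540,218.6,150],G))
for n in("scene","top"):
    f=arm.grab_frame(n);cv2.imwrite(f"pics/{n}5.png",f["img"][:,:,::-1])
E
```

```text
t: 10.75
tool_pos: [540.9, 119.6, 150.9]
tool_rot: [-1.077, -1.289, -1.081]
force: [-0.1, -0.3, -3.6]
gripper_width: 40.9
t 10.75 q [ 0.651  1.547 -0.98   1.361 -0.44   1.173  0.629] p [540.9 119.6 150.9] F [-0.1 -0.3 -3.6] w 40.9
[[-0.003  0.985 -0.175]
 [-0.001  0.175  0.985]
 [ 1.     0.003  0.   ]]
[[ 403. -322.  315.]
 [ 594. -181.  151.]
 [ 540.  119.  151.]]
(array([-0.001 ,  0.0164,  0.0976]), array([-0.06, -0.02,  0.19]))
```

View pics/scene5.png

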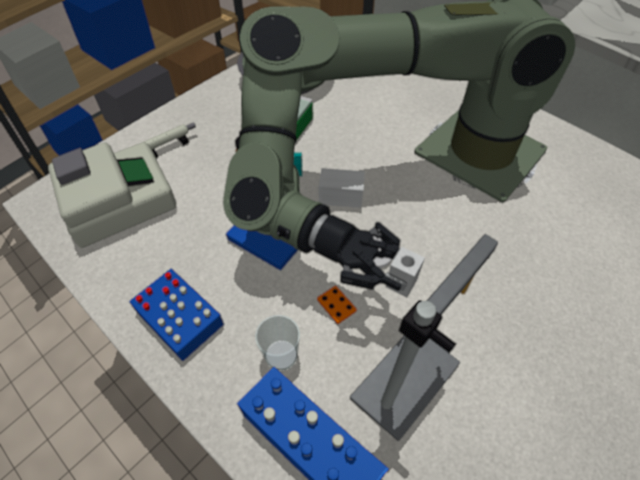

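View pics/top5.png

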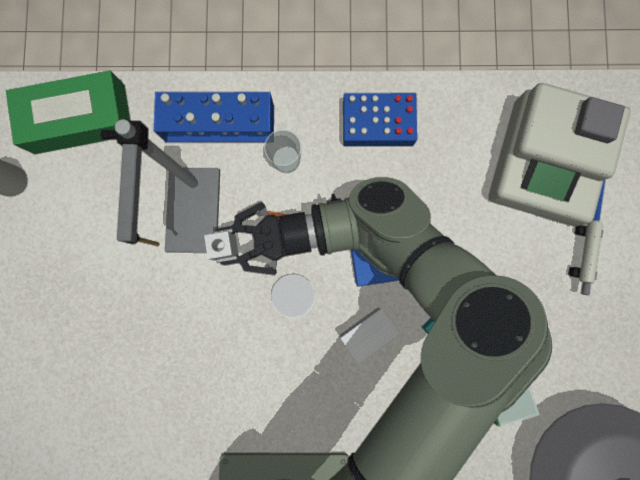

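```bash
python3 -m crank '[{"offset":[-0.001,0.003,0.02],"rotation":[0,0,0],"claw":0.03},{"offset":[-0.001,0.006,0.04],"rotation":[0,0,0],"claw":0.03},{"offset":[-0.001,0.01,0.06],"rotation":[0,0,0],"claw":0.03},{"offset":[-0.001,0.014,0.08],"rotation":[0,0,0],"claw":0.03},{"offset":[-0.001,0.016,0.09],"rotation":[0,0,0],"claw":0.03},{"offset":[-0.001,0.0165,0.0975],"rotation":[0,0,0],"claw":0.03},{"offset":[-0.001,0.0165,0.0975],"rotation":[0,0,0],"claw":0.03},{"offset":[-0.001,0.0165,0.0975],"rotation":[0,0,0],"claw":0.03},{"offset":[-0.001,0.0165,0.0975],"rotation":[0,0,0],"claw":0.03}]'
python3 - <<'E'
from bore import *
log()
for n,(u,v,w,h_) in (("scene",(400,220,130,110)),("top",(110,190,110,90))):
    f=arm.grab_frame(n)
    cv2.imwrite(f"pics/{n}6.png",cv2.resize(f["img"][v:v+h_,u:u+w,::-1],None,fx=6,fy=5.4,interpolation=cv2.INTER_CUBIC)); 
    bore(f,(u,v,w,h_))
E
```

```text
t: 11.75
tool_pos: [539.8, 218.6, 149.3]
tool_rot: [-1.077, -1.288, -1.081]
force: [-0.3, 0.4, -2.7]
gripper_width: 41.3
t 11.75 q [ 0.53   1.567 -1.034  1.452 -0.497  0.963  0.669] p [539.8 218.6 149.3] F [-0.3  0.4 -2.7] w 41.3
[[-0.002  0.985 -0.175]
 [-0.001  0.175  0.985]
 [ 1.     0.003  0.001]]
ztop 183.05268630332137 rect ((545.1016235351562, 210.380859375), (45.698001861572266, 28.165863037109375), 8.57741641998291)
tool [539.8 218.7 149.3]
ztop 184.31453488203636 rect ((540.2757568359375, 202.40139770507812), (42.77234649658203, 43.48380661010742), 10.260887145996094)
hole ((534.4261474609375, 187.32958984375), 1.75154447555542)
depth in hole below top [-6.248e+02 -8.000e-01  0.000e+00  1.000e-01]
tool [539.7 218.9 149.3]
```

View pics/scene6.png

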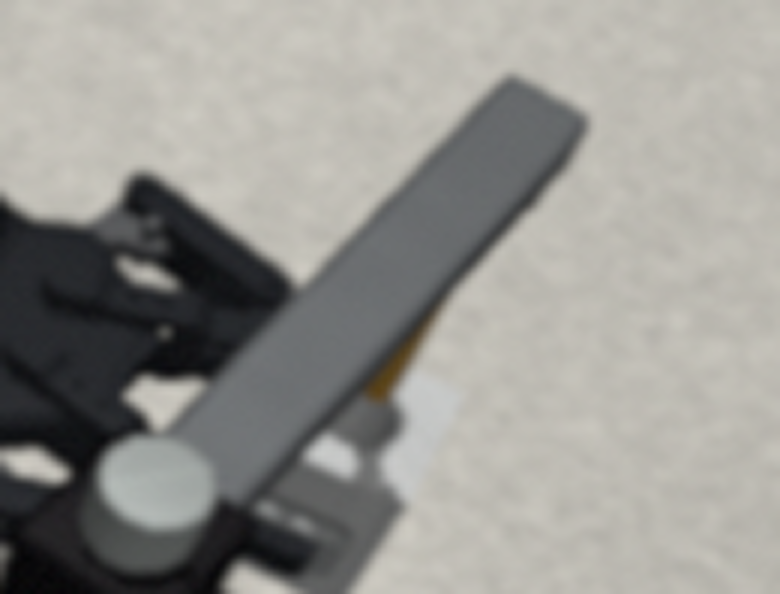

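View pics/top6.png

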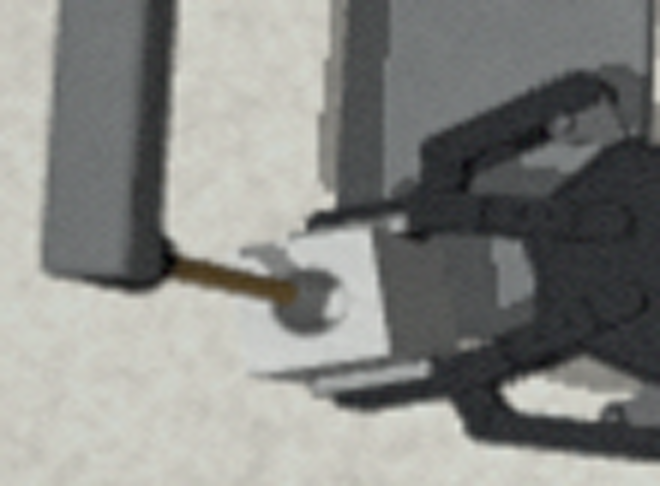

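```bash
python3 -m crank '[{"offset":[0,0.001,0.001],"rotation":[0,0,0],"claw":0.03},{"offset":[0.01,0.001,0.001],"rotation":[0,0,0],"claw":0.03},{"offset":[0.02,0.001,0.001],"rotation":[0,0,0],"claw":0.03},{"offset":[0.03,0.001,0.001],"rotation":[0,0,0],"claw":0.03},{"offset":[0.04,0.001,0.001],"rotation":[0,0,0],"claw":0.03},{"offset":[0.05,0.001,0.001],"rotation":[0,0,0],"claw":0.03},{"offset":[0.05,0.001,0.001],"rotation":[0,0,0],"claw":0.03},{"offset":[0.05,0.001,0.001],"rotation":[0,0,0],"claw":0.03},{"offset":[0.05,0.001,0.001],"rotation":[0,0,0],"claw":0.03}]'
python3 - <<'E'
from h import *
for i in range(3):
    log()
    f=arm.grab_frame("top")
u,v,w,h_=(90,190,120,90)
cv2.imwrite("pics/top7.png",cv2.resize(f["img"][v:v+h_,u:u+w,::-1],None,fx=6,fy=6,interpolation=cv2.INTER_CUBIC))
E
```

```text
t: 12.75
tool_pos: [540.1, 220.5, 198.9]
tool_rot: [-1.076, -1.288, -1.08]
force: [-0.0, 0.1, -2.7]
gripper_width: 41.4
t 12.75 q [ 0.537  1.489 -1.065  1.496 -0.535  0.947  0.629] p [540.1 220.5 198.9] F [-0.   0.1 -2.7] w 41.4
[[-0.002  0.984 -0.176]
 [-0.001  0.176  0.984]
 [ 1.     0.002  0.001]]
t 12.8 q [ 0.537  1.489 -1.065  1.496 -0.535  0.947  0.629] p [540.1 220.5 198.9] F [ 0.2 -0.  -2.6] w 41.4
[[-0.002  0.984 -0.176]
 [-0.001  0.176  0.984]
 [ 1.     0.002  0.001]]
t 12.85 q [ 0.537  1.489 -1.065  1.496 -0.535  0.947  0.629] p [540.1 220.5 199. ] F [ 0.3  0.1 -2.6] w 41.0
[[-0.002  0.984 -0.176]
 [-0.002  0.176  0.984]
 [ 1.     0.002  0.001]]
```

View pics/top7.png

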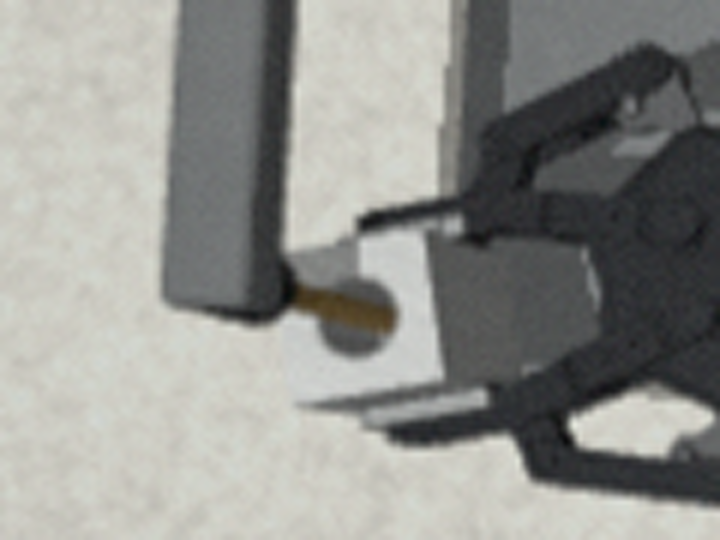

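```bash
python3 - <<'E'
from h import *
f=arm.grab_frame("top"); o=arm.get_obs(); G=R.from_rotvec(o["tool_rot"]).as_matrix()
c=o["tool_pos"]-14*G[:,2]+35.3*G[:,0]
zt=c[2]
print("predicted bore robot frame",c)
# white top face & hole edges
im=f["img"].astype(int); M=((im.min(2)>140)).astype(np.uint8); m=np.zeros_like(M); m[225:265,130:180]=M[225:265,130:180]
k,l,st,_=cv2.connectedComponentsWithStats(m); L=1+st[1:,4].argmax(); print(st[L])
sub=f["img"][228:262,132:172].mean(2).astype(int)
for r in sub: print(" ".join("%3d"%x for x in r))
br=((im[:,:,0]-im[:,:,2])>20); ys,xs=np.nonzero(br[225:260,130:175]); ys+=225;xs+=130
sel=np.c_[xs,ys]; vx,vy,x0,y0=cv2.fitLine(sel.astype(np.float32),cv2.DIST_L2,0,.01,.01).ravel(); print("pin line",vx,vy,x0,y0,sel.min(0),sel.max(0))
for z in(298,234,200): print(z,proj(f,[[541.9,204.2,z]]))
print("pred hole px",proj(f,[c,c+[-1.6,-1.4,0]]))
E
```

```text
predicted bore robot frame [542.54999412 206.67521591 234.42234058]
[130 225  41  40 784]
 59  57  53  53  79 139 202 202 202 203 209 208 208 203 203 190 178 121  77  86 103 114 136 159 173 160 168 166 144 104 102 109 148 151 143  81  44  46  37  29
 58  57  56  54  85 155 206 204 203 204 207 205 207 203 176 149 143 128 149 158 168 172 187 200 200 202 200 196 152  87  82  92 109 103  79  45  31  23  28  37
 60  57  50  56  86 153 201 205 199 198 196 187 184 174 125 119 118 145 196 200 199 198 202 202 200 203 202 202 175  90  81  84  83  79  59  52  42  34  23  54
 60  60  56  53  77 143 179 180 168 164 156 145 134 134 126 126 130 151 201 199 198 201 196 199 200 200 201 201 192 102  80  84  85  86  78  84  78  63  55  64
 65  54  57  53  65 107 133 137 135 134 135 129 131 132 129 130 132 151 198 201 199 199 203 200 199 201 199 203 194 106  82  86  82  85  84  83  85  82  85  85
 63  58  51  58  49  74 114 129 130 129 131 133 133 132 131 130 128 148 198 203 203 201 203 199 200 201 197 198 195 119  85  86  85  87  84  85  82  86  85  85
 60  60  58  53  46  39  76 118 133 129 128 131 13
[... 3972 characters left out ...]
7 209 208 205 201 205 204 202 201 202 188 180 166 139 152 163 163 158 153 151 148 143 131 115 106  87  72  65  61  57  53  48  41  46  45
194 198 198 203 206 206 209 208 203 203 202 204 208 209 206 206 207 194 148 142 146 145 127 106  99  84  68  60  54  48  41  47  48  49  46  48  50  47  48  51
199 197 198 205 205 209 207 205 204 201 200 201 207 209 206 204 204 200 160 139 132 116  84  55  49  51  46  42  46  48  36  42  53  46  46  43  46  45  53  51
pin line 0.9629163 0.26980028 147.3108 241.28378 [139 238] [155 245]
298 [[133.1130795  237.84352813]]
234 [[149.5596816  241.98571286]]
200 [[157.18424875 243.90654583]]
pred hole px [[147.96056378 241.56556148]
 [148.77971718 242.53918952]]
```

```bash
python3 -m crank '[{"offset":[0.004,0,0],"rotation":[0,0,0],"claw":0.03},{"offset":[0.008,0,0],"rotation":[0,0,0],"claw":0.03},{"offset":[0.011,0,0],"rotation":[0,0,0],"claw":0.03},{"offset":[0.013,0,0],"rotation":[0,0,0],"claw":0.03},{"offset":[0.013,0,0],"rotation":[0,0,0],"claw":0.03},{"offset":[0.013,0,0],"rotation":[0,0,0],"claw":0.03}]'
python3 -m crank '[{"offset":[0.001,0,0],"rotation":[0,0,0],"claw":0.03},{"offset":[0.002,0,0],"rotation":[0,0,0],"claw":0.03},{"offset":[0.003,0,0],"rotation":[0,0,0],"claw":0.03},{"offset":[0.004,0,0],"rotation":[0,0,0],"claw":0.03},{"offset":[0.004,0,0],"rotation":[0,0,0],"claw":0.03},{"offset":[0.004,0,0],"rotation":[0,0,0],"claw":0.03}]'
```

```text
t: 13.55
tool_pos: [540.2, 220.5, 212.2]
tool_rot: [-1.076, -1.289, -1.08]
force: [0.8, 1.1, -5.4]
gripper_width: 41.4
t: 14.15
tool_pos: [540.2, 220.5, 216.3]
tool_rot: [-1.076, -1.288, -1.08]
force: [0.0, 0.8, -5.6]
gripper_width: 41.2
```

```bash
python3 -m crank '[{"offset":[0.001,0,0],"rotation":[0,0,0],"claw":0.03},{"offset":[0.002,0,0],"rotation":[0,0,0],"claw":0.03},{"offset":[0.003,0,0],"rotation":[0,0,0],"claw":0.03},{"offset":[0.0035,0,0],"rotation":[0,0,0],"claw":0.03},{"offset":[0.0035,0,0],"rotation":[0,0,0],"claw":0.03},{"offset":[0.0035,0,0],"rotation":[0,0,0],"claw":0.03},{"offset":[0.0035,0,0],"rotation":[0,0,0],"claw":0.03},{"offset":[0.0035,0,0],"rotation":[0,0,0],"claw":0.03}]'
python3 - <<'E'
from bore import *
F=[]
for i in range(8):
    f=arm.grab_frame("top"); F.append(arm.get_obs()["force"])
print("F",np.mean(F,0)); log()
u,v,w,h_=(90,190,120,90)
bore(f,(u,v,w,h_))
cv2.imwrite("pics/top8.png",cv2.resize(f["img"][v:v+h_,u:u+w,::-1],None,fx=6,fy=6,interpolation=cv2.INTER_CUBIC))
f=arm.grab_frame("scene");cv2.imwrite("pics/scene8.png",f["img"][:,:,::-1])
E
```

```text
t: 14.95
tool_pos: [540.2, 220.5, 219.8]
tool_rot: [-1.076, -1.288, -1.08]
force: [1.0, 1.3, -7.2]
gripper_width: 41.7
F [ 1.13324672  1.25067745 -7.0849944 ]
t 15.35 q [ 0.541  1.456 -1.077  1.51  -0.551  0.945  0.611] p [540.2 220.5 219.9] F [ 2.3  0.9 -8.1] w 41.6
[[-0.002  0.984 -0.176]
 [-0.002  0.176  0.984]
 [ 1.     0.002  0.001]]
ztop 254.7956489934994 rect ((540.8539428710938, 203.8250274658203), (42.60425567626953, 44.08603286743164), 10.463157653808594)
hole ((535.0728149414062, 217.47283935546875), 1.5963318347930908)
depth in hole below top [-568.3   -0.8    1.     1.4]
tool [540.2 220.5 219.9]
```

View pics/top8.png

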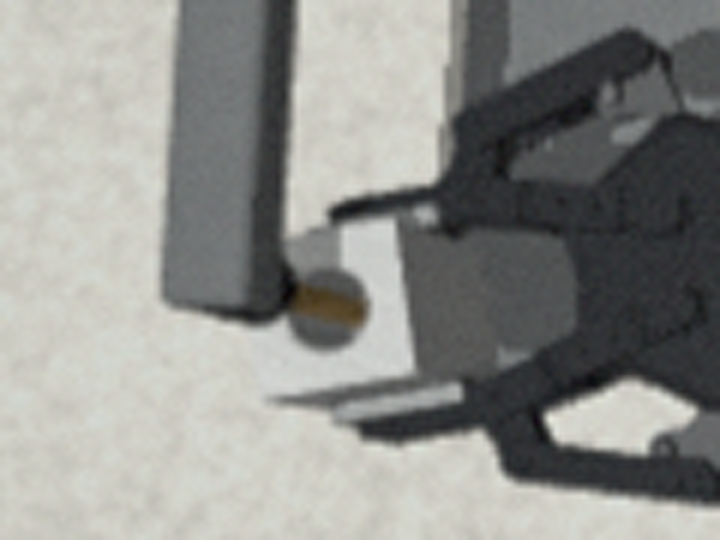

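View pics/scene8.png

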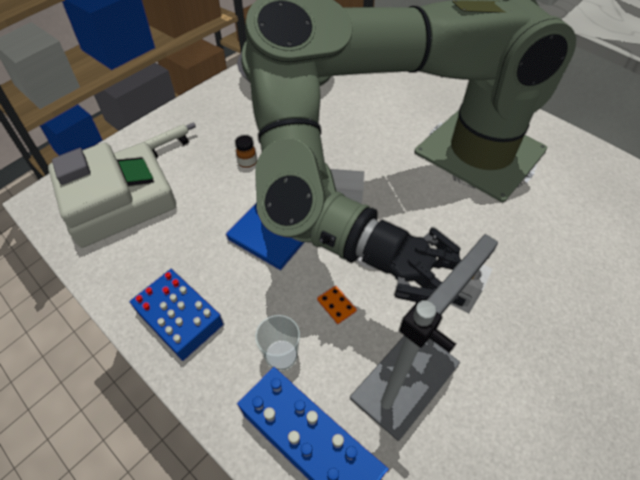

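```bash
python3 - <<'E'
from h import *
o=arm.get_obs(); print(o["joint_velocities"].round(3),o["tool_pos"].round(1),o["gripper_width"])
arm.close_job()
E
```

```text
[-0.001  0.001  0.001 -0.    -0.001  0.    -0.   ] [540.1 220.5 219.9] 41.16665217191206
the job is handed in; nothing more can be done
```

I picked up the tube adapter, turned it bore-up and raised it under the gauge. I handed the job in at about 15.4 s with the probe pushed roughly half way up.

- **Finding the bore end:** The depth image showed more than 10 mm of depth at the end facing away from the robot, too deep for the 5 mm recess. Once the bore pointed up, the top camera read about 45 mm down the hole.
- **Final pose:** The adapter is held still at 60 N. The pin was within about 1 mm of the bore centre in the top camera, against 7 mm of clearance. The adapter's lower end is about 185 mm above the bench.
- **Probe travel:** The two checks differ slightly but both are well short of the 20 mm stop. The mouth height of about 254.8 mm gives 9.8 mm of travel, while the extra force of about 4.4 N suggests 11 to 12 mm.
- **Side force:** About 1 N of sideways force appeared once the probe touched the floor of the bore.
- **Other objects:** In the last pictures the bystanders I could see looked unmoved. The petri dish and the turquoise block were hidden by the arm and not rechecked at the end. I felt no unexpected contact forces.
- **Camera disagreement:** The two cameras differed by 2 to 3 mm, so I used their relative measurements.

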